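Push the test roller up the ramp into the weighing seat

TASK

With your fingertips, push the metal roller steadily and slowly up the ramp of the weighing station, over the crest and into the seat until it lies home against the back stop, then take your hand away. Keep the finger behind it all the way so that it never runs free or rolls back on the slope, and never lift or carry it. Leave the bottle, the tub and the beaker where they stand.

Things in the scene. Friction and masses are not known exactly. Their poses are not given: they have to be found in the camera images.
- roller: Plain bright metal roller (solid-looking cylinder, 60 mm in diameter, 90 mm long, about 0.5 kg, polished: friction about 0.3), lying across the ramp's lane at the ramp's foot. Origin at its centre; its own y axis is the cylinder's axis; its x and z axes turn as it rolls. It rolls freely.
- station: Fixed weighing station: steel lane with a ramp up to a white console with a dark screen, 393 x 190 mm. Origin on the bench at the foot of the slope, mid-lane; x points level along the lane, up the ramp; y across it, left; z up. Slope: x 0 to 140 mm, floor rising evenly from 6 to 24 mm (7 degrees). Lane 94 mm wide between aluminium rails 6 mm thick, tops 12 mm above the lane floor.
- leadin (a point): Middle of the level lead-in floor before the slope (station x = -36 mm, 6 mm above the bench), axes as the station's. The lead-in runs from station x = -78 to 0 mm; a heel bar 4 mm high crosses its near end (x = -78 to -72 mm). The roller starts on it, 8 to 40 mm before the slope's foot.
- slope (a point): Middle of the slope's floor, mid-lane (station x = 70 mm, 15 mm above the bench). Its x axis points up along the slope's surface, z square out of it, y across the lane: a roller lying on the slope has its centre at z = 30 mm in this frame.
- crest (a point): Mid-lane on the far edge of the level crest (station x = 150 mm, 24 mm above the bench), axes as the station's. The crest runs from station x = 140 to 150 mm; beyond this edge the floor drops 3 mm into the seat.
- home (a point): Where the roller's centre lies when home in the seat (station x = 164.5 mm, 51 mm above the bench), axes as the station's. Seat floor: 21 mm above the bench, from x = 150 mm to the stop at 195.5 mm. The 3 mm edge keeps the roller in by itself, with 1 to 2.5 mm of play along x and 2 mm either side.
- stop (a point): Top edge, mid-lane, of the upright face of the black back stop that the roller comes up against (station x = 195.5 mm, 60 mm above the bench), axes as the station's. Behind it the console, 190 mm wide, reaches x = 315 mm, its top at 62 mm.
- bottle: Bystander: clear glass bottle with a blue cap, 70 mm in diameter, 150 mm high, upright on the bench to the left of the ramp. Origin at the centre of its underside.
- tub: Bystander: white plastic tub with a red cap, 64 mm in diameter, 100 mm high, upright on the bench to the right of the ramp. Origin at the centre of its underside.
- beaker: Bystander: small open glass beaker, 54 mm in diameter at the rim, 70 mm high, upright on the bench to the right of the ramp, beside its upper part. Origin at the centre of its underside.
Things that resemble listed ones, but are neither listed nor needed, are in the scene too. Leave any blue look-alike of the roller alone.

How it is judged:
On the way:
1. the roller is being pushed up the slope, lying on it (x of roller in the frame of station between 0.05 and 0.13 m and z of roller in the frame of slope below 0.035 m), for 0.1 s.
At the end, for the whole second after the job is handed in: The roller lies at rest in the seat against the back stop: its centre 160 to 169 mm along the station's x axis, within 6 mm of the lane's centre line, lower than 53.5 mm (down on the seat's floor), square across the lane within 0.08 rad, slower than 10 mm/s; the hand is clear of everything (x of roller in the frame of station between 0.16 and 0.169 m and y of roller in the frame of station between -0.006 and 0.006 m and z of roller in the frame of station below 0.0535 m and angle between the y axis of roller and the y axis of station, either way round below 0.08 rad and linear speed of roller below 0.01 m/s); the robot touches nothing.
It fails at once if the roller runs free on the slope, forwards or back (faster than 0.18 m/s with no finger against it) (x of roller in the frame of station between 0.005 and 0.135 m and linear speed of roller above 0.18 m/s and contact force between roller and the fingers below 0.02 N and contact force between roller and the arm below 0.02 N).
It fails at once if the roller is lifted or carried: more than 8 mm off the lane's floor (z of roller in the frame of station above 0.062 m or (x of roller in the frame of station below 0 m and z of roller in the frame of station above 0.044 m) or (x of roller in the frame of station between 0 and 0.14 m and z of roller in the frame of slope above 0.038 m)).
It fails at once if the roller leaves the lane or is tipped on end (y of roller in the frame of station above 0.02 m or y of roller in the frame of station below -0.02 m or x of roller in the frame of station below -0.08 m or angle between roller's own y axis and vertical below 1.2 rad or angle between roller's own y axis and vertical above 1.94 rad).
It fails at once if the bottle, the tub or the beaker is disturbed (moved more than 15 mm) (distance of any of bottle, tub, beaker from where it was at the start of the episode above 0.015 m).
It also fails if it takes over 48 s, if anything falls off the work surface, if the arm or the gripper's body presses on something with over 40 N, if the wrist force passes 120 N, or if a joint passes its speed limit or range.

ROBOT

A 6-joint arm with a two-finger parallel gripper is mounted at the origin on the work surface. World frame = base frame: x ahead of the robot, y to its left, z up, the work surface at z = 0. Lengths are in m, angles in rad, forces in N, time in s.
With the tool pointing down it reaches from about 0.3 to 0.85 m from the base axis. Payload 5.4 kg.
Tool frame: the origin (TCP) lies between the finger pads; the fingertips stand ahead of it and the grasp point (between the pads) lies 6 mm ahead of it (nose_length is the z of the fingertips in the tool frame, in m); z points along the fingers, y is the direction in which the jaws open and shut (so a half turn about z gives the same grasp; the last joint's range is limited). The gripper opens to 85 mm and grips with 20 to 120 N. Pads are 22 mm wide; open, the fingers measure 114 mm over their backs; the gripper's body (76 mm by 85 mm) begins 54 mm behind the grasp point. The pads swing forward as they close: fully open they stand 13 mm farther back than shut.
Start: joints at [-1.423, 0.158, 1.597, -0, 1.386, -0.21], TCP at [0.201, -0.539, 0.256] pointing down, gripper open.
Joint ranges: [-2.91, 2.91], [-0.94, 2.29], [0.18, 2.7], [-1.29, 4.43], [0.17, 2.64], [-3, 3]. Speed limits (rad/s): [2.57, 2.57, 3.14, 3.14, 3.14, 3.14].

INTERFACE

Orientations are given as a unit quaternion [w, x, y, z].
In Python, from bench import * gives the robot as it stands. The module is installed in compiled form; this text tells all that it offers.
- The arm moves only by the tool arm_command, never from a script. Its argument "commands" is a list of rows, each a list of 6 numbers: the shift along the tool's x, y, z in units of 30 mm (1.0 is 30 mm), then the turn, a rotation vector about the tool's x, y, z in rad. In form: [[tx, ty, tz, ax, ay, az], ...]. A call has 1 to 5 rows; each row is the pose to reach, as a shift and turn from the pose measured when the call began, along the tool's axes at that moment; what a row does not reach only later rows make up. A row lasts 1/12 s, in which the tool goes at most 41.7 mm and 7.16 degrees, less where a joint would pass 70% of its speed; a pose out of reach is approached as far as the arm can. A call with a gripper value outside its range is refused whole. "fingers" is the opening, from 0 (shut) to 1 (fully open), set as the call begins (left out, the last holds). The fingers move at their own pace and stop on an object; "grip_force" is the grip in N (left out, the last holds). Time passes only in rows, so rows that repeat a pose let the fingers close. It gives the time, the measured TCP pose, the force and the opening at its end, in the units of the state.
- state(): the state, without advancing time (a new reading comes with each control period).
- read_camera(name): name is "scene" or "top"; returns the picture (420x560x3 uint8, blue, green, red); there is no depth.
- camera_info(name): a dict with "K" (3x3 intrinsics, pixels), "camera_from_world" (4x4, takes a point from world to camera coordinates). Camera axes: x right, y down, z forward; pixel columns grow to the right and rows downward; lengths in m; the calibration is good to about 2 mm. A picture is of the moment at which its call begins. camera_info takes no time and is no camera call.
- job_done(): hands the job in, once; it reports no verdict.
Trained networks look in the newest picture that a camera, given by its name, has taken for a name from the list of things; names that differ only in an ending like _2 or _b are one class to them, and where a whole thing is asked for, a point or a joint stands for the part that bears it (a point fixed in the world has none). Each returns a list of dicts, best first, with "confidence" (0 to 1); they miss things now and then, are a little off and sometimes report something else, mostly with a low value. They report only what shows in the picture. A call takes as long as a camera call. They do not tell look-alikes from the thing itself.
- recognise(thing, camera): "position" ([x, y, z] in m, in world coordinates, good to about 4 mm: the middle of the surface that is visible of it).
- spot_point(thing, camera): "position" ([x, y, z] in m, in world coordinates, good to about 4 mm: a listed point, or the origin of a listed thing).
The state is a dict: "t": time; "joint_positions": joint angles; "qd": joint speeds; "joint_efforts": joint torques, N m; "tcp_pos": TCP position; "tcp_rot": TCP orientation; "force": force on the tool from outside, world axes, zero at the start; "ft_torque": the same for the moment, N m; "opening": finger opening in m.
Only numpy, scipy, OpenCV 4.12 (cv2) and the standard library are available. Lean on these libraries where they do the work, as an engineer would, in place of code of your own. Each camera call takes 0.05 s, during which the arm holds its last target. There are 200 camera calls.

## Working session

There is one attempt and no reset: what is moved stays moved. The work goes in short steps, Python scripts to look and compute and a tool call to move; the robot and the scene stay as the last step left them, time stands still between calls to the robot, and variables do not carry over. Pictures are saved under pics/ and viewed, about 8 in all and at most 12, crops included, and the job is handed in when it is done.

Besides the shell and the picture viewer there is one more tool, called after "Call:" by a JSON object that holds its "method" and its "body". arm_command: Moves the arm, as the interface text tells. Its arguments: {"type":"object","properties":{"commands":{"type":"array","items":{"type":"array","items":{"type":"number"}}},"fingers":{"type":"number"},"grip_force":{"type":"number"}},"required":["commands"]}

```bash
mkdir -p pics
python3 - <<'E'
from bench import *
import cv2
s=state();print(s)
for c in("scene","top"):
    cv2.imwrite(f"pics/a_{c}.png",read_camera(c))
    i=camera_info(c);print(i["K"],i["camera_from_world"])
    for n in("leadin","slope","crest","home","stop","station","roller","bottle","tub","beaker"):
        try: print(c,n,[(round(d["confidence"],2),[round(float(v),4) for v in d["position"]]) for d in spot_point(n,c)[:3]])
        except Exception as e: print(n,e)
print(state()["t"])
E
```

```text
{'t': 0.0, 'joint_positions': array([-1.42309928e+00,  1.59074842e-01,  1.59825157e+00,  2.80852634e-06,
        1.38619301e+00, -2.10132703e-01]), 'qd': array([ 1.75148788e-03,  9.04419756e-04,  7.61665600e-05, -1.09057419e-03,
       -7.65212321e-04,  1.13994891e-03]), 'joint_efforts': array([ 1.41628036e-03, -3.95995152e+01, -3.31427228e+01, -2.32680977e-04,
        8.32401041e-03, -8.44530632e-06]), 'tcp_pos': array([ 0.20126837, -0.53802637,  0.25529268]), 'tcp_rot': array([-9.62869542e-04,  9.84036973e-01,  1.77961536e-01,  3.14492931e-05]), 'force': array([ 0.25977796, -0.7914153 , -0.16578439]), 'ft_torque': array([-0.05182074,  0.0221686 , -0.03504377]), 'opening': 0.08562409353938774}
[[482.35315085   0.         280.01316091]
 [  0.         482.35315085 203.63849991]
 [  0.           0.           1.        ]] [[ 0.52089635  0.8536131  -0.00341672 -0.30160025]
 [ 0.65549628 -0.40255798 -0.63896142 -0.27521789]
 [-0.54680127  0.33059302 -0.76923119  1.37138089]
 [ 0.          0.          0.          1.        ]]
scene leadin [(0.76, [0.4515, 0.1395, 0.0044])]
scene slope [(0.
[... 698 characters left out ...]
5  0.02080721  0.0415966 ]
 [-0.99549986  0.01642073 -0.09332951  0.50859394]
 [ 0.09295176 -0.0224345  -0.99541783  1.17363973]
 [ 0.          0.          0.          1.        ]]
top leadin [(0.81, [0.4521, 0.1353, 0.0059])]
top slope [(0.92, [0.5398, 0.0909, 0.0158])]
top crest [(0.66, [0.6148, 0.058, 0.0261])]
top home [(0.75, [0.6245, 0.0502, 0.0511])]
top stop [(0.66, [0.6562, 0.0358, 0.0588])]
top station [(0.89, [0.4793, 0.1219, 0.0001])]
top roller [(0.84, [0.4396, 0.2912, 0.0308]), (0.74, [0.3056, 0.3589, 0.029]), (0.73, [0.4547, 0.1324, 0.0357])]
top bottle [(0.9, [0.62, 0.2235, -0.0004])]
top tub [(0.76, [0.39, -0.0289, 0.0008])]
top beaker [(0.73, [0.5483, -0.1065, 0.0005])]
1.1
```

View pics/a_top.png

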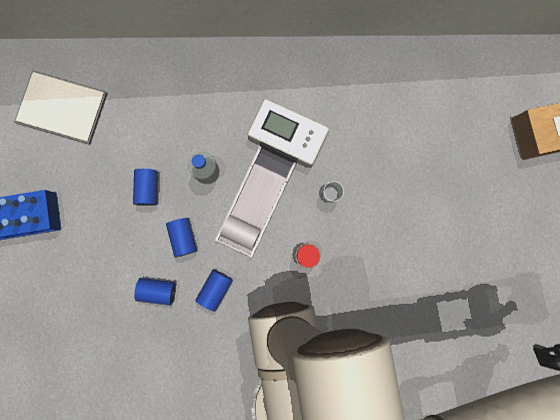

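View pics/a_scene.png

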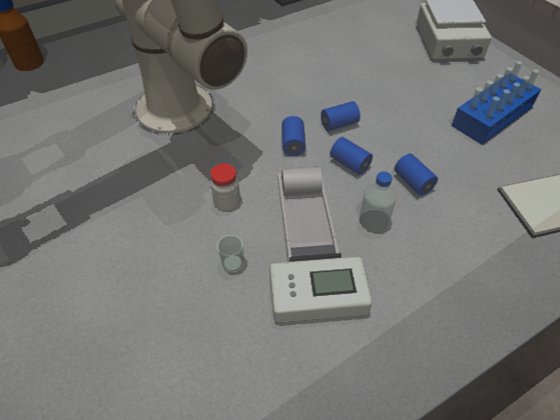

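The top view shows the roller at about (241,233), at the foot of the lane. The console is at upper right near (288,130). The bottle is at (203,168), the tub at (308,255) and the beaker at (332,191), all well off the lane. The scene view agrees, and the only look-alikes are blue. Next I fit the station pose and check it with a projected overlay.

```bash
cat > h.py <<'E'
from bench import *
import numpy as np, cv2, json
from scipy.spatial.transform import Rotation as R
def rot(q): return R.from_quat([q[1],q[2],q[3],q[0]])
def st():
    return json.load(open("st.json"))
def to_w(p):  # station->world
    x,y,a=st(); c,s=np.cos(a),np.sin(a); p=np.asarray(p,float)
    return np.stack([x+c*p[...,0]-s*p[...,1], y+s*p[...,0]+c*p[...,1], p[...,2]],-1)
def to_s(p):
    x,y,a=st(); c,s=np.cos(a),np.sin(a); dx,dy=p[0]-x,p[1]-y
    return np.array([c*dx+s*dy,-s*dx+c*dy,p[2]])
def proj(c,p):
    i=camera_info(c); T=np.array(i["camera_from_world"]); q=np.asarray(p)@T[:3,:3].T+T[:3,3]; q=q@np.array(i["K"]).T
    return q[...,:2]/q[...,2:]
def goal(x,y,z):
    """tool-frame shift (30mm units) and turn to station point, tool x pointing down-lane"""
    s=state(); r=rot(s["tcp_rot"]); a=st()[2]+np.pi
    t=R.from_matrix(np.array([[np.cos(a),np.sin(a),0],[np.sin(a),-np.cos(a),0],[0,0,-1]]).T.T)
    d=r.inv().apply(to_w([x,y,z])-s["tcp_pos"])/.03
    return np.round(d,3),np.round((r.inv()*t).as_rotvec(),3)
def show():
    s=state(); print("t",round(s["t"],2),"tcp st mm",np.round(to_s(s["tcp_pos"])*1000,1),"F",np.round(s["force"],1),"open",round(s["opening"],4))
E
python3 - <<'E'
from h import *
from scipy.optimize import least_squares
obs={-.036:[(.4515,.1395),(.4521,.1353)],.07:[(.5411,.0932),(.5398,.0909)],.15:[(.6124,.0552),(.6148,.058)],.1645:[(.6302,.0486),(.6245,.0502)],.1955:[(.6568,.0382),(.6562,.0358)],0:[(.4763,.1244),(.4793,.1219)]}
P=[(x,*p) for x,l in obs.items() for p in l]
f=lambda v:np.ravel([[v[0]+x*np.cos(v[2])-a,v[1]+x*np.sin(v[2])-b] for x,a,b in P])
v=least_squares(f,[.48,.12,-.45]).x;print(v,np.round(f(v)*1000,1))
json.dump(list(v),open("st.json","w"))
print("nose",nose_length if 'nose_length' in globals() else None)
for p in([.4505,.137,.0357],[.4547,.1324,.0357]):print("roller",to_s(p))
L=[[(-.078,.047,.006),(0,.047,.006),(.14,.047,.024),(.15,.047,.024)],[(-.078,-.047,.006),(0,-.047,.006),(.14,-.047,.024),(.15,-.047,.024)],[(.1955,-.047,.06),(.1955,.047,.06)],[(.315,-.095,.062),(.315,.095,.062)],[(0,-.053,.018),(0,.053,.018)],[(-.078,-.053,.018),(-.078,.053,.018)]]
out=[]
for c,b in(("top",(200,85,340,265)),("scene",(250,150,390,330))):
    im=read_camera(c);k=4;x0,y0,x1,y1=b
    im=cv2.resize(im[y0:y1,x0:x1],None,fx=k,fy=k,interpolation=cv2.INTER_CUBIC)[:,:]
    for l in L:
        q=(proj(c,to_w(l))-[x0,y0]+.5)*k; cv2.polylines(im,[q.astype(int).reshape(-1,1,2)],False,(0,0,255),1)
    out.append(cv2.resize(im,(400,514)))
cv2.imwrite("pics/b.png",np.hstack(out))
print(goal(-.1,0,.256))
E
```

```text
[ 0.47988883  0.12261006 -0.45703288] [-3.9 -1.  -4.5  3.2  1.6 -1.5  2.9  0.8  2.1  1.2 -0.3 -1.6 -2.7  1.4
  3.  -0.2 -1.5 -1.9 -0.9  0.5  3.6 -1.8  0.6  0.7]
nose 0.025
roller [-3.27226334e-02 -5.58867964e-05  3.57000000e-02]
roller [-0.02692377 -0.00233036  0.0357    ]
(array([ 1.4128e+01, -1.9817e+01,  1.1000e-02]), array([ 0.   , -0.   , -2.327]))
```

View pics/b.png

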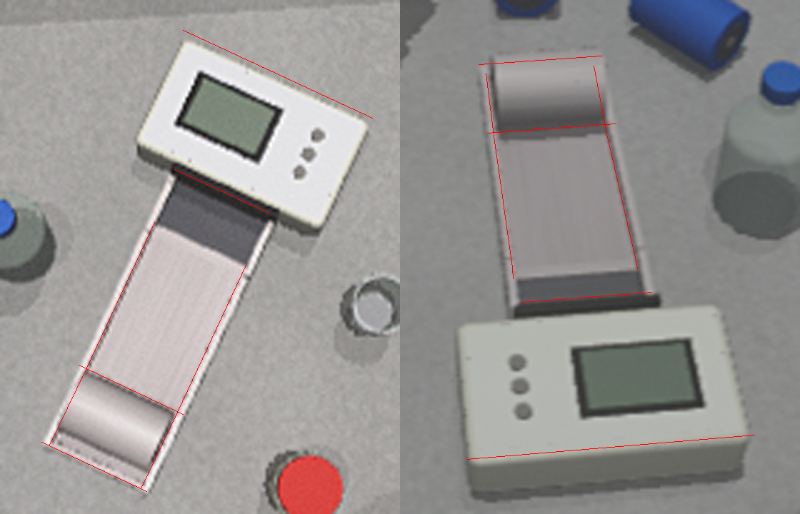

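The fit overlays well: lane edges, crest edge and foot are within about 2 mm. I move behind the roller at height with the fingers half open.

Call:
{"method": "arm_command", "body": {"commands": [[14.1,-19.8,0,0,0,-2.327],[14.1,-19.8,0,0,0,-2.327],[14.1,-19.8,0,0,0,-2.327],[14.1,-19.8,0,0,0,-2.327],[14.1,-19.8,0,0,0,-2.327]], "fingers": 0.55}}

```text
t: 1.62
tcp_pos: [0.2552, -0.3355, 0.2561]
tcp_rot: [0.0, 0.88, 0.474, 0.0]
force: [0.8, 0.1, 0.7]
opening: 0.0466
```

```bash
python3 -c "
from h import *
show();print(goal(-.1,0,.256))"
```

```text
t 1.62 tcp st mm [ 5.000e-01 -5.102e+02  2.561e+02] F [0.8 0.1 0.7] open 0.0466
(array([ 1.6454e+01, -5.4550e+00,  5.0000e-03]), array([ 0.   ,  0.   , -1.696]))
```

Call:
{"method": "arm_command", "body": {"commands": [[16.45,-5.45,0,0,0,-1.696],[16.45,-5.45,0,0,0,-1.696],[16.45,-5.45,0,0,0,-1.696],[16.45,-5.45,0,0,0,-1.696],[16.45,-5.45,0,0,0,-1.696]]}}

```text
t: 2.03
tcp_pos: [0.309, -0.1343, 0.2564]
tcp_rot: [0.001, 0.692, 0.722, 0.0]
force: [0.7, 0.4, 0.1]
opening: 0.0465
```

```bash
python3 -c "
from h import *
show();print(goal(-.1,0,.256))"
```

```text
t 2.03 tcp st mm [ -39.9 -306.   256.4] F [0.7 0.4 0.1] open 0.0465
(array([9.913, 3.123, 0.01 ]), array([ 1.000e-03,  1.000e-03, -1.072e+00]))
```

Call:
{"method": "arm_command", "body": {"commands": [[9.91,3.12,0,0,0,-1.072],[9.91,3.12,0,0,0,-1.072],[9.91,3.12,0,0,0,-1.072],[9.91,3.12,0,0,0,-1.072],[9.91,3.12,0,0,0,-1.072]]}}

```text
t: 2.45
tcp_pos: [0.363, 0.0674, 0.2568]
tcp_rot: [0.001, 0.436, 0.9, 0.0]
force: [0.6, -0.4, 0.4]
opening: 0.0468
```

```bash
python3 -c "
from h import *
show();print(goal(-.1,0,.256))"
```

```text
t 2.45 tcp st mm [ -80.5 -101.1  256.8] F [ 0.6 -0.4  0.4] open 0.0468
(array([2.038, 2.762, 0.025]), array([ 0.001,  0.003, -0.445]))
```

Call:
{"method": "arm_command", "body": {"commands": [[2.04,2.76,0,0,0,-0.445],[2.04,2.76,0,0,0,-0.445],[2.04,2.76,0,0,0,-0.445],[2.04,2.76,0,0,0,-0.445],[2.04,2.76,0,0,0,-0.445]]}}

```text
t: 2.87
tcp_pos: [0.3899, 0.168, 0.2566]
tcp_rot: [0.001, 0.224, 0.975, -0.0]
force: [-0.3, -0.7, -0.6]
opening: 0.0471
```

```bash
python3 -c "
from h import *
show();print(goal(-.1,0,.05))"
```

```text
t 2.87 tcp st mm [-100.8    1.   256.6] F [-0.3 -0.7 -0.6] open 0.0471
(array([-0.008, -0.033,  6.888]), array([-0.   ,  0.002,  0.005]))
```

Call:
{"method": "arm_command", "body": {"commands": [[0,-0.03,1.2,0,0,0.005],[0,-0.03,2.4,0,0,0.005],[0,-0.03,3.6,0,0,0.005],[0,-0.03,4.8,0,0,0.005],[0,-0.03,5.6,0,0,0.005]]}}

```text
t: 3.28
tcp_pos: [0.388, 0.166, 0.0857]
tcp_rot: [-0.0, 0.229, 0.973, -0.001]
force: [0.5, -0.3, -0.0]
opening: 0.0471
```

```bash
python3 -c "
from h import *
show();print(goal(-.1,0,.05))
o=[]
for c,b in(('top',(190,165,330,285)),('scene',(250,120,390,240))):
    x0,y0,x1,y1=b; o.append(cv2.resize(read_camera(c)[y0:y1,x0:x1],(400,343),interpolation=cv2.INTER_CUBIC))
cv2.imwrite('pics/c.png',np.hstack(o))"
```

```text
t 3.28 tcp st mm [-101.6   -1.6   85.7] F [ 0.5 -0.3 -0. ] open 0.0471
(array([-0.052,  0.057,  1.191]), array([-0.002, -0.   , -0.004]))
```

View pics/c.png

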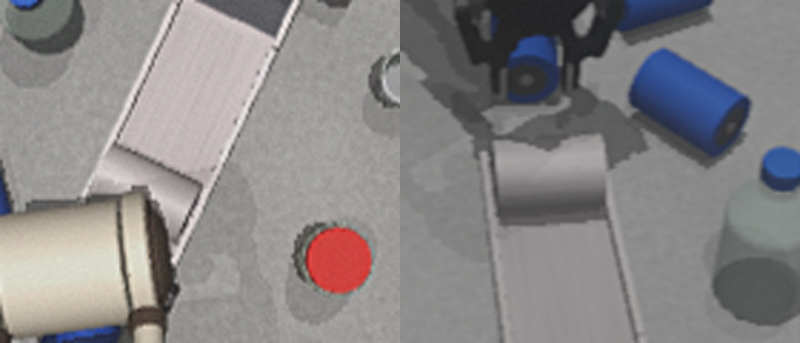

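The crops show both fingertips (scene crop, about (500,85) and (570,85)) behind the roller and centred on the lane. The roller is still at the foot, and the nearest blue look-alike is well behind. I lower to pushing height.

Call:
{"method": "arm_command", "body": {"commands": [[0,0.05,0.6,0,0,0],[0,0.05,1.2,0,0,0],[-0.1,0.05,1.2,0,0,0],[-0.25,0.05,1.2,0,0,0],[-0.4,0.05,1.2,0,0,0]]}}

```text
t: 3.8
tcp_pos: [0.3994, 0.1615, 0.0509]
tcp_rot: [-0.001, 0.229, 0.973, -0.001]
force: [0.9, 0.7, 0.7]
opening: 0.047
```

```bash
python3 -c "
from h import *
show();print(goal(-.07,0,.05)); read_camera('top')
for d in spot_point('roller','scene'): print(round(d['confidence'],2),to_s(d['position']))"
```

```text
t 3.8 tcp st mm [-89.4  -0.6  50.9] F [0.9 0.7 0.7] open 0.047
(array([-0.646,  0.024,  0.029]), array([-0.004, -0.002, -0.005]))
0.9 [-0.26005482  0.13387072  0.0281    ]
0.87 [-0.03023072 -0.00195071  0.0389    ]
0.69 [-0.03023255  0.27497002  0.0333    ]
0.63 [-0.19541237 -0.00528557  0.0292    ]
0.59 [-0.11129916  0.13525701  0.0294    ]
```

Call:
{"method": "arm_command", "body": {"commands": [[-0.1,0,0,0,0,0],[-0.2,0,0,0,0,0],[-0.3,0,0,0,0,0],[-0.4,0,0,0,0,0],[-0.5,0.02,0,0,0,0]]}}

```text
t: 4.32
tcp_pos: [0.4139, 0.1551, 0.051]
tcp_rot: [-0.001, 0.229, 0.973, -0.001]
force: [-0.3, -0.8, 0.3]
opening: 0.0468
```

Call:
{"method": "arm_command", "body": {"commands": [[-0.1,0,0,0,0,0],[-0.2,0,0,0,0,0],[-0.3,0,0,0,0,0],[-0.4,0,0,0,0,0],[-0.5,0,0,0,0,0]]}}

```text
t: 4.73
tcp_pos: [0.4276, 0.1483, 0.0509]
tcp_rot: [-0.001, 0.229, 0.973, -0.001]
force: [-0.1, 0.5, 0.2]
opening: 0.0469
```

```bash
python3 -c "
from h import *
show();print(goal(-.041,0,.05)); 
for d in spot_point('roller','scene'): print(round(d['confidence'],2),to_s(d['position']))"
```

```text
t 4.73 tcp st mm [-58.3  -0.   50.9] F [-0.1  0.5  0.2] open 0.0469
(array([-0.577,  0.004,  0.029]), array([-0.003, -0.002, -0.005]))
0.9 [-0.26005482  0.13387072  0.0281    ]
0.87 [-0.03023072 -0.00195071  0.0389    ]
0.69 [-0.03023255  0.27497002  0.0333    ]
0.63 [-0.19541237 -0.00528557  0.0292    ]
0.59 [-0.11129916  0.13525701  0.0294    ]
```

```bash
cat >> h.py <<'E'
def roller():
    for c in ("scene","top"):
        read_camera(c)
        for d in spot_point('roller',c):
            p=to_s(d['position'])
            if abs(p[1])<.03 and p[0]>-.09: print(c,round(d['confidence'],2),np.round(p*1000,1))
E
python3 -c "
from h import *
show();roller()"
```

```text
t 4.78 tcp st mm [-57.7   0.   51.1] F [-0.4 -0.2  0.5] open 0.0474
scene 0.71 [-19.2  -0.8  37.6]
top 0.59 [-11.   -1.8  35.5]
top 0.17 [69.2 -3.3 14. ]
```

Call:
{"method": "arm_command", "body": {"commands": [[-0.1,0,0,0,0,0],[-0.2,0,0,0,0,0],[-0.3,0,0,0,0,0],[-0.4,0,0,0,0,0],[-0.5,0,0,0,0,0]]}}

```text
t: 5.4
tcp_pos: [0.4411, 0.1416, 0.0509]
tcp_rot: [-0.001, 0.229, 0.973, -0.001]
force: [-0.5, 0.0, 0.1]
opening: 0.0469
```

Call:
{"method": "arm_command", "body": {"commands": [[-0.1,0,-0.013,0,0,0],[-0.2,0,-0.026,0,0,0],[-0.3,0,-0.039,0,0,0],[-0.4,0,-0.052,0,0,0],[-0.5,0,-0.065,0,0,0]]}}

```text
t: 5.82
tcp_pos: [0.4546, 0.1348, 0.0529]
tcp_rot: [-0.001, 0.229, 0.973, -0.001]
force: [-1.2, 0.9, 0.3]
opening: 0.047
```

```bash
python3 -c "
from h import *
show();roller();show()"
```

```text
t 5.82 tcp st mm [-28.1  -0.2  52.9] F [-1.2  0.9  0.3] open 0.047
scene 0.95 [12.2  1.4 36.6]
t 6.02 tcp st mm [-28.   -0.2  52.9] F [-0.6  0.3  0.1] open 0.0469
```

Call:
{"method": "arm_command", "body": {"commands": [[-0.1,0,-0.013,0,0,0],[-0.2,0,-0.026,0,0,0],[-0.3,0,-0.039,0,0,0],[-0.4,0,-0.052,0,0,0],[-0.5,0,-0.065,0,0,0]]}}

```text
t: 6.43
tcp_pos: [0.4685, 0.1279, 0.0549]
tcp_rot: [-0.001, 0.229, 0.973, -0.001]
force: [-1.2, 1.2, 1.2]
opening: 0.0468
```

Call:
{"method": "arm_command", "body": {"commands": [[-0.1,0,-0.013,0,0,0],[-0.2,0,-0.026,0,0,0],[-0.3,0,-0.039,0,0,0],[-0.4,0,-0.052,0,0,0],[-0.5,0,-0.065,0,0,0]]}}

```text
t: 6.85
tcp_pos: [0.4821, 0.1211, 0.0569]
tcp_rot: [-0.001, 0.229, 0.973, -0.001]
force: [-1.3, 1.1, 0.7]
opening: 0.047
```

Call:
{"method": "arm_command", "body": {"commands": [[-0.1,0,-0.013,0,0,0],[-0.2,0,-0.026,0,0,0],[-0.3,0,-0.039,0,0,0],[-0.4,0,-0.052,0,0,0],[-0.5,0,-0.065,0,0,0]]}}

```text
t: 7.27
tcp_pos: [0.4959, 0.1143, 0.0588]
tcp_rot: [-0.001, 0.229, 0.973, -0.001]
force: [-1.5, 0.6, 0.6]
opening: 0.0468
```

```bash
python3 -c "
from h import *
show();roller();show();print(goal(.1,0,.0695))
o=[]
for c,b in(('top',(190,105,330,225)),('scene',(250,150,390,270))):
    x0,y0,x1,y1=b; o.append(cv2.resize(read_camera(c)[y0:y1,x0:x1],(400,343),interpolation=cv2.INTER_CUBIC))
cv2.imwrite('pics/d.png',np.hstack(o))"
```

```text
t 7.27 tcp st mm [18.  -0.4 58.8] F [-1.5  0.6  0.6] open 0.0468
scene 0.88 [56.  -0.2 43.1]
t 7.47 tcp st mm [18.  -0.4 58.8] F [0.4 0.2 0.4] open 0.047
(array([-2.734,  0.028, -0.357]), array([-0.003, -0.   , -0.006]))
```

View pics/d.png

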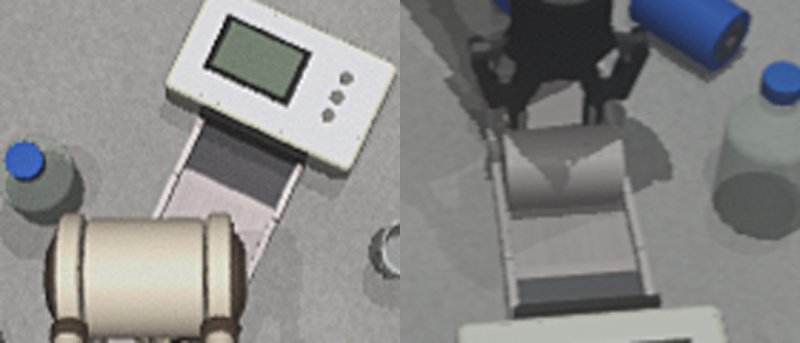

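The roller is on the slope at about x=56 mm, square, with both fingertips against its rear (scene crop, about (515,115) and (595,115)). I keep pushing.

Call:
{"method": "arm_command", "body": {"commands": [[-0.1,0,-0.013,0,0,0],[-0.2,0,-0.026,0,0,0],[-0.3,0,-0.039,0,0,0],[-0.4,0,-0.052,0,0,0],[-0.5,0,-0.065,0,0,0]]}}

```text
t: 7.98
tcp_pos: [0.5093, 0.1076, 0.0608]
tcp_rot: [-0.001, 0.229, 0.973, -0.001]
force: [-0.8, 0.5, 1.5]
opening: 0.0472
```

Call:
{"method": "arm_command", "body": {"commands": [[-0.1,0,-0.013,0,0,0],[-0.2,0,-0.026,0,0,0],[-0.3,0,-0.039,0,0,0],[-0.4,0,-0.052,0,0,0],[-0.5,0,-0.065,0,0,0]]}}

```text
t: 8.4
tcp_pos: [0.523, 0.1007, 0.0627]
tcp_rot: [-0.001, 0.229, 0.973, -0.001]
force: [-1.3, 0.9, 0.9]
opening: 0.0473
```

Call:
{"method": "arm_command", "body": {"commands": [[-0.1,0,-0.013,0,0,0],[-0.2,0,-0.026,0,0,0],[-0.3,0,-0.039,0,0,0],[-0.4,0,-0.052,0,0,0],[-0.5,0,-0.065,0,0,0]]}}

```text
t: 8.82
tcp_pos: [0.5367, 0.0939, 0.0647]
tcp_rot: [-0.001, 0.229, 0.973, -0.001]
force: [-2.5, 0.8, 0.8]
opening: 0.0468
```

Call:
{"method": "arm_command", "body": {"commands": [[-0.1,0,-0.013,0,0,0],[-0.2,0,-0.026,0,0,0],[-0.3,0,-0.039,0,0,0],[-0.4,0,-0.052,0,0,0],[-0.5,0,-0.065,0,0,0]]}}

```text
t: 9.23
tcp_pos: [0.5504, 0.0871, 0.0667]
tcp_rot: [-0.001, 0.229, 0.973, -0.001]
force: [-1.6, 0.3, 0.8]
opening: 0.0468
```

```bash
python3 -c "
from h import *
show();roller();show();print(goal(.12,0,.0695))"
```

```text
t 9.23 tcp st mm [79.  -0.8 66.7] F [-1.6  0.3  0.8] open 0.0468
scene 0.59 [120.8   0.4  53.2]
t 9.43 tcp st mm [78.9 -0.8 66.6] F [-0.1  0.2 -0. ] open 0.0468
(array([-1.369,  0.034, -0.097]), array([-0.003, -0.   , -0.006]))
```

Call:
{"method": "arm_command", "body": {"commands": [[-0.1,0,-0.013,0,0,0],[-0.2,0,-0.026,0,0,0],[-0.3,0.01,-0.039,0,0,0],[-0.4,0.02,-0.052,0,0,0],[-0.5,0.02,-0.065,0,0,0]]}}

```text
t: 9.85
tcp_pos: [0.5644, 0.0808, 0.0687]
tcp_rot: [-0.0, 0.229, 0.973, -0.001]
force: [-0.5, -0.0, 1.1]
opening: 0.0468
```

Call:
{"method": "arm_command", "body": {"commands": [[-0.1,0,-0.01,0,0,0],[-0.2,0,-0.02,0,0,0],[-0.3,0,-0.02,0,0,0],[-0.4,0,-0.02,0,0,0],[-0.5,0,-0.02,0,0,0]]}}

```text
t: 10.27
tcp_pos: [0.5783, 0.0739, 0.0693]
tcp_rot: [-0.0, 0.229, 0.973, -0.001]
force: [-0.3, 0.7, -0.2]
opening: 0.0468
```

```bash
python3 -c "
from h import *
show();roller();show();print(goal(.12,0,.0695))"
```

```text
t 10.27 tcp st mm [109.8  -0.3  69.3] F [-0.3  0.7 -0.2] open 0.0468
scene 0.67 [150.9  -0.9  56.3]
t 10.47 tcp st mm [109.4  -0.3  69.2] F [-0.4  0.8 -0.1] open 0.0475
(array([-0.353,  0.012, -0.009]), array([-0.003, -0.   , -0.006]))
```

Right at the edge. I ease the roller into the seat more slowly.

Call:
{"method": "arm_command", "body": {"commands": [[-0.05,0,0,0,0,0],[-0.1,0,0,0,0,0],[-0.15,0,0,0,0,0],[-0.2,0,0,0,0,0],[-0.25,0,0,0,0,0]]}}

```text
t: 10.88
tcp_pos: [0.5848, 0.0707, 0.0692]
tcp_rot: [-0.0, 0.229, 0.973, -0.001]
force: [0.3, 0.1, 0.8]
opening: 0.047
```

Call:
{"method": "arm_command", "body": {"commands": [[-0.04,0,0,0,0,0],[-0.08,0,0,0,0,0],[-0.12,0,0,0,0,0],[-0.16,0,0,0,0,0],[-0.16,0,0,0,0,0]]}}

```text
t: 11.3
tcp_pos: [0.5893, 0.0684, 0.0693]
tcp_rot: [-0.0, 0.229, 0.973, -0.001]
force: [-0.0, -0.5, 0.4]
opening: 0.0471
```

```bash
python3 -c "
from h import *
show();roller();show()"
```

```text
t 11.3 tcp st mm [122.1  -0.4  69.3] F [-0.  -0.5  0.4] open 0.0471
scene 0.84 [164.8   1.   51. ]
t 11.5 tcp st mm [121.8  -0.4  69.2] F [ 0.5 -0.4 -0.4] open 0.047
```

Call:
{"method": "arm_command", "body": {"commands": [[-0.03,0,0,0,0,0],[-0.06,0,0,0,0,0],[-0.09,0,0,0,0,0],[-0.12,0,0,0,0,0],[-0.12,0,0,0,0,0]]}}

```text
t: 11.92
tcp_pos: [0.5912, 0.0676, 0.0689]
tcp_rot: [-0.002, 0.229, 0.973, -0.001]
force: [-4.2, 2.4, 3.1]
opening: 0.0471
```

The force rose to about 5 N along the lane, so the roller is against the stop. I back off along the lane, then rise.

Call:
{"method": "arm_command", "body": {"commands": [[0.1,0,0,0,0,0],[0.3,0,0,0,0,0],[0.6,0,0,0,0,0],[1.0,0,0,0,0,0],[1.2,0,0,0,0,0]]}}

```text
t: 12.33
tcp_pos: [0.5574, 0.0843, 0.0687]
tcp_rot: [-0.003, 0.229, 0.973, -0.001]
force: [0.1, 0.1, -0.4]
opening: 0.0467
```

Call:
{"method": "arm_command", "body": {"commands": [[0,0,-0.8,0,0,0],[0,0,-1.8,0,0,0],[0,0,-3.0,0,0,0],[0,0,-4.2,0,0,0],[0.4,0,-5.0,0,0,0]]}}

```text
t: 12.75
tcp_pos: [0.5494, 0.0892, 0.223]
tcp_rot: [0.001, 0.229, 0.973, -0.001]
force: [0.6, 0.8, 0.8]
opening: 0.0472
```

Call:
{"method": "arm_command", "body": {"commands": [[1,0,0,0,0,0],[2,0,0,0,0,0],[3,0,0,0,0,0],[3.5,0,0,0,0,0],[3.5,0,0,0,0,0]]}}

```text
t: 13.17
tcp_pos: [0.4528, 0.1375, 0.2225]
tcp_rot: [0.0, 0.228, 0.974, -0.001]
force: [-0.1, -0.2, 0.2]
opening: 0.047
```

```bash
python3 -c "
from h import *
show();roller();show()
for n in('bottle','tub','beaker'):print(n,[np.round(d['position'],3) for c in('scene','top') for d in spot_point(n,c)[:1]])
o=[]
for c,b in(('top',(190,75,350,215)),('scene',(200,150,410,334))):
    x0,y0,x1,y1=b; o.append(cv2.resize(read_camera(c)[y0:y1,x0:x1],(400,350),interpolation=cv2.INTER_CUBIC))
cv2.imwrite('pics/e.png',np.hstack(o))"
```

```text
t 13.17 tcp st mm [-30.9   1.4 222.5] F [-0.1 -0.2  0.2] open 0.047
scene 0.57 [162.9  -0.2  53.4]
top 0.77 [166.8  -3.7  50.9]
t 13.37 tcp st mm [-27.    1.3 223. ] F [0.3 1.  0.2] open 0.0468
bottle [array([0.621, 0.228, 0.   ]), array([0.62 , 0.225, 0.002])]
tub [array([ 0.388, -0.035, -0.   ]), array([ 0.388, -0.034,  0.   ])]
beaker [array([ 0.548, -0.103,  0.007]), array([ 0.548, -0.107,  0.   ])]
```

View pics/e.png

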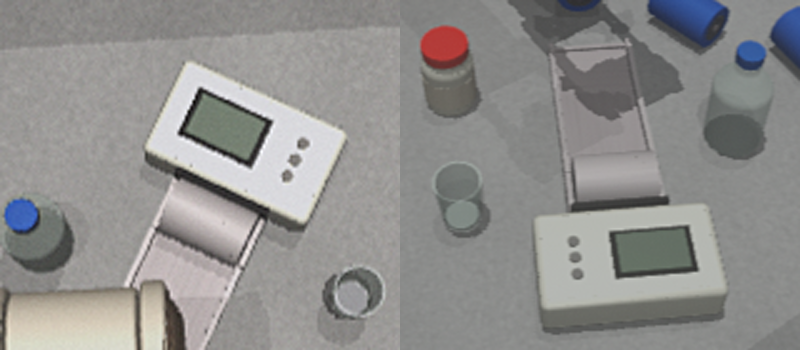

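The roller lies square in the seat against the black stop (top crop, about (210,220)). The bystanders are in place and the hand is clear above the lane.

```bash
python3 -c "
from h import *
show();print(job_done())"
```

```text
t 13.77 tcp st mm [-27.6   1.3 222.7] F [-0.  -0.7  0. ] open 0.0466
the job is handed in; nothing more can be done
None
```

I pushed the roller up the ramp with two half-open fingertips at about 36 mm/s and eased it over the crest into the seat. I pressed it lightly against the back stop until the force rose to about 5 N, then withdrew the hand. The job was handed in at 13.8 s; it reports no verdict.

**Last checks:**
- **Roller along the lane:** the two cameras put it at x = 163 mm and 167 mm, inside the 160–169 mm window.
- **Roller across the lane:** y was −0.2 mm and −3.7 mm, inside the ±6 mm limit.
- **Roller height:** 53.4 mm and 50.9 mm. The scene camera's reading is just under the 53.5 mm limit. It had read 51.0 mm before the last push, and the difference is within the detector's 4 mm error.
- **Squareness:** I judged this by eye from the pictures and did not measure the angle. The roller looks square against the stop.
- **Bystanders:** the bottle and beaker read within about 4 mm of their starting places, and the tub within about 5 mm, which is near the detector's noise.
- **Hand:** clear, about 0.22 m above the bench, with the force reading about zero.

**Disagreement:** in the first overlay the console's far edge appeared about 10 mm off my station fit in the top view. The lane, crest and stop matched within about 2 mm, so I carried on.

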